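# Put the measuring cylinders back in their stand in order of size

### The arm

A 6-joint arm with a two-finger parallel gripper is mounted at the origin on a cart in front of the work surface, level with it; the furniture and walls round the work are solid. World frame = base frame: x ahead of the robot, y to its left, z up, the work surface at z = 0. Lengths are in m, angles in rad, forces in N, time in s.
With the tool pointing down it reaches from about 0.35 to 1 m from the base axis. Payload 7.1 kg.
Tool frame: the origin (TCP) lies midway between the tips of the shut fingers; the grasp point (between the pads) lies 19 mm behind it; z points along the fingers, y is the line along which they close (so a half turn about z gives the same grasp; the last joint's range is limited). The gripper opens to 85 mm and grips with 20 to 120 N. Pads are 22 mm wide; open, the fingers measure 114 mm over their backs; the gripper's body (76 mm by 85 mm) begins 54 mm behind the grasp point. The pads swing forward as they close: fully open they stand 13 mm farther back than shut.
Start: joints at [1.229, 0.423, 1.63, -0, 1.089, -0.019], TCP at [0.198, 0.593, 0.231] pointing down, gripper open.
Joint ranges: [-3, 3], [-0.9, 2.11], [0.09, 2.58], [-1.31, 4.45], [0.11, 2.69], [-2.54, 2.54]. Speed limits (rad/s): [2.39, 2.39, 3.01, 3.14, 3.14, 3.14].

### API

Orientations are given as a unit quaternion [w, x, y, z].
In Python, from bench import env gives the robot as it stands.
- The arm moves only by the tool move_tool, called after "Emit:" as name(argument=value, ...) on one line, values as JSON. Schema: {"type":"object","properties":{"plan":{"type":"array","items":{"type":"number"},"minItems":7,"maxItems":70},"only":{"type":"string"},"quiet":{"type":"boolean"},"lines":{"type":"string"}},"required":["plan"],"additionalProperties":false}. plan is one flat list of numbers that holds 1 to 10 rows one after another, with no inner brackets; each row has 7 numbers: dx, dy, dz in shares of 1 m (1.0 is 1 m), then a rotation vector rx, ry, rz in normalised numbers (1 is pi rad), then the opening from 0.0 (shut) to 1.0 (fully open); each row is the pose to reach, as a shift and turn from the pose commanded when the call began, along the tool's axes at that moment; what a row does not reach only later rows make up. A row lasts 1/10 s, in which the tool goes at most 0.05 m and 0.15 rad, less where a joint would pass 70% of its speed; a pose out of reach is approached as far as the arm can. The fingers move at their own pace and stop on an object; the grip force is fixed at half the most. Time passes only in rows, so rows that do not move let the fingers close. The tool returns the time, the measured TCP pose, the force, the opening and the grip force at its end. only (a regular expression) keeps the lines of the reply that match it, lines (a string "A,B") keeps lines A to B, and quiet returns only ok. Shift and turn numbers lie between -1 and 1, and a call with a number outside is refused. Input that does not fit is refused with a message, and nothing moves.
- env.get_obs(): the state, without advancing time (a new reading comes with each control period).
- env.read_camera(name): name is "side" or "top"; returns a dict with "pixels" (420x560x3 uint8, blue, green, red), "K" (3x3 intrinsics, pixels), "D" ([k1, k2, p1, p2, k3] as OpenCV has them; the pictures are not rectified), "eye" and "orientation" of the camera in the world. Camera axes: x right, y down, z forward; pixel columns grow to the right and rows downward; lengths in m; the calibration is good to about 2 mm. A picture is of the moment at which its call begins. There is no depth.
- env.hand_in(): hands the job in; it is judged then, once.
The state is a dict: "time": time; "qpos": joint angles; "joint_velocities": joint speeds; "tau": joint torques, N m; "position": TCP position; "tcp_rot": TCP orientation; "ft_force": force on the tool from outside, world axes, zero at the start; "wrist_torque": the same for the moment, N m; "finger_gap": opening from 0.0 (shut) to 1.0 (fully open); "gripper_force": force on a finger pad.
Only numpy, scipy, OpenCV 4.12 (cv2) and the standard library are available. Lean on these libraries where they do the work, as an engineer would, in place of code of your own. Each camera call takes 0.05 s, during which the arm holds its last target. There are 200 camera calls.

### The job

Put the four glass measuring cylinders back in their stand, lined up in order of size: each one standing upright with its foot down inside the collar of its own size, the smallest cylinder in the smallest collar and so on up to the largest in the largest. They are glass, so never tip one over.

Things in the scene. Friction and masses are not known exactly. Their poses are not given: they have to be found in the camera images.
- stand: The cylinder stand: a flat grey plate, 104 mm (its x) by 390 mm (its y), top 8 mm above the bench, fixed to the bench, carrying a row of four white foot collars along its y axis; smallest collar at its +y end (the left end seen from the robot), largest at its -y end. Origin: centre of the plate on the bench surface; z up.
- cyl_25: The smallest of the four clear glass measuring cylinders (25 ml), with blue graduation marks, loose, standing upright: 118 mm tall, tube 20 mm in diameter, hexagonal foot 31 mm across flats, 36 mm across corners and 8 to 9 mm high. Origin: centre of the underside of the foot; z up along the tube. Grip the tube from above, at about 83 mm above the underside.
- cyl_50: The second smallest of the four clear glass measuring cylinders (50 ml), with blue graduation marks, loose, standing upright: 144 mm tall, tube 25 mm in diameter, hexagonal foot 40 mm across flats, 46 mm across corners and 8 to 9 mm high. Origin: centre of the underside of the foot; z up along the tube. Grip the tube from above, at about 105 mm above the underside.
- cyl_100: The second largest of the four clear glass measuring cylinders (100 ml), with blue graduation marks, loose, standing upright: 185 mm tall, tube 33 mm in diameter, hexagonal foot 52 mm across flats, 60 mm across corners and 8 to 9 mm high. Origin: centre of the underside of the foot; z up along the tube. Grip the tube from above, at about 145 mm above the underside.
- cyl_250: The largest of the four clear glass measuring cylinders (250 ml), with blue graduation marks, loose, standing upright: 263 mm tall, tube 42 mm in diameter, hexagonal foot 66 mm across flats, 76 mm across corners and 8 to 9 mm high. Origin: centre of the underside of the foot; z up along the tube. Grip the tube from above, at about 228 mm above the underside.
- collar_25: The smallest collar on the stand, the place of the smallest cylinder: a low white ring, inside diameter 48 mm, wall 5 mm, 14 mm high, fixed on the stand plate. Origin: centre of the ring at its underside, which is the plate's top 8 mm above the bench, where a foot comes to stand; z up. Its rim is 22 mm above the bench.
- collar_50: The second smallest collar on the stand, the place of the second smallest cylinder: a low white ring, inside diameter 58 mm, wall 5 mm, 14 mm high, fixed on the stand plate. Origin: centre of the ring at its underside, which is the plate's top 8 mm above the bench, where a foot comes to stand; z up. Its rim is 22 mm above the bench.
- collar_100: The second largest collar on the stand, the place of the second largest cylinder: a low white ring, inside diameter 72 mm, wall 5 mm, 14 mm high, fixed on the stand plate. Origin: centre of the ring at its underside, which is the plate's top 8 mm above the bench, where a foot comes to stand; z up. Its rim is 22 mm above the bench.
- collar_250: The largest collar on the stand, the place of the largest cylinder: a low white ring, inside diameter 88 mm, wall 5 mm, 14 mm high, fixed on the stand plate. Origin: centre of the ring at its underside, which is the plate's top 8 mm above the bench, where a foot comes to stand; z up. Its rim is 22 mm above the bench.
Mind the look-alikes: they are no part of the job. What is shaped like the cyl_100 but red or turquoise is not meant.

How it is judged:
At the end, for the whole second after the job is handed in: Each of the four cylinders stands at rest, within 0.06 rad of upright, in the collar of its own size rank: its axis within 10 mm of the collar's axis, its foot down on the stand plate (underside less than 4 mm above it) (horizontal distance between cyl_25 and collar_25 below 0.01 m and z of cyl_25 in the frame of collar_25 below 0.004 m and angle between each of cyl_25, cyl_50, cyl_100, cyl_250's own z axis and vertical below 0.06 rad and linear speed of each of cyl_25, cyl_50, cyl_100, cyl_250 below 0.02 m/s and horizontal distance between cyl_50 and collar_50 below 0.01 m and z of cyl_50 in the frame of collar_50 below 0.004 m and horizontal distance between cyl_100 and collar_100 below 0.01 m and z of cyl_100 in the frame of collar_100 below 0.004 m and horizontal distance between cyl_250 and collar_250 below 0.01 m and z of cyl_250 in the frame of collar_250 below 0.004 m); the robot touches nothing.
It fails at once if a cylinder is tipped by more than about 30 degrees (angle between any of cyl_25, cyl_50, cyl_100, cyl_250's own z axis and vertical above 0.52 rad).
It also fails if it takes over 115 s, if anything falls off the work surface, if the arm or the gripper's body presses on something with over 40 N, if the wrist force passes 120 N, or if a joint passes its speed limit or range.

## Working session

There is one attempt and no reset: what is moved stays moved. The work goes in short steps, Python scripts to look and compute and a tool call to move; the robot and the scene stay as the last step left them, time stands still between calls to the robot, and variables do not carry over. Pictures are saved under pics/ and viewed, at most 16 in all, crops included, and the job is handed in when it is done.

```bash
mkdir -p pics; ls
```

Run:
```python
from bench import env
import cv2,json
for n in("side","top"):
    c=env.read_camera(n); cv2.imwrite(f"pics/{n}0.png",c["pixels"])
    print(n,{k:v for k,v in c.items() if k!="pixels"})
o=env.get_obs();print(o)
```

```text
pics
side {'K': array([[497.80060294,   0.        , 269.29421476],
       [  0.        , 497.80060294, 212.23601056],
       [  0.        ,   0.        ,   1.        ]]), 'D': array([-0.01682276,  0.        ,  0.        ,  0.        ,  0.        ]), 'eye': array([0.50048635, 0.93717707, 0.69463303]), 'orientation': array([ 0.00649763,  0.01067007,  0.88335149, -0.46854464])}
top {'K': array([[477.87188405,   0.        , 289.17719881],
       [  0.        , 477.87188405, 210.44180463],
       [  0.        ,   0.        ,   1.        ]]), 'D': array([0.03388232, 0.        , 0.        , 0.        , 0.        ]), 'eye': array([ 0.40308754, -0.00267666,  1.18404269]), 'orientation': array([-0.0312455 ,  0.71486884, -0.69817011,  0.02334012])}
{'time': 0.1, 'qpos': array([ 1.22900659e+00,  4.23774031e-01,  1.63062171e+00, -5.50227005e-06,
        1.08859321e+00, -1.90072671e-02]), 'joint_velocities': array([ 0.00017836, -0.00055057, -0.0026727 , -0.00078276, -0.00219654,
       -0.00280483]), 'tau': array([-3.77252218e-04, -5.58419573e+01, -2.82443744e+01, -1.05611823e-04,
        3.03101406e-03, -1.10468937e-05]), 'position': array([0.19806839, 0.59225958, 0.23061423]), 'tcp_rot': array([-1.22865936e-04,  1.60690216e-01,  9.87004644e-01, -6.87256341e-04]), 'ft_force': array([-0.28065802,  0.08117756, -0.0073802 ]), 'wrist_torque': array([-0.00194505, -0.00994821,  0.00229784]), 'gripper_force': 0.0, 'finger_gap': 0.9995349823854591}
```

View pics/side0.png

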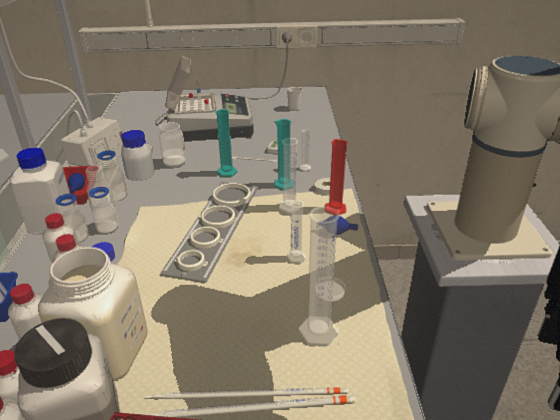

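View pics/top0.png

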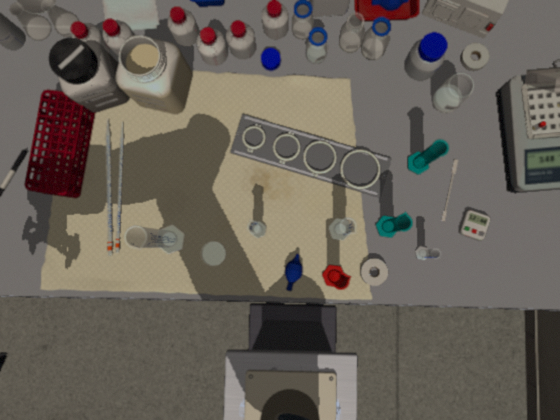

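The side view shows the stand (200,230), 250 ml foot at (318,332), 50 ml (297,255), 100 ml (290,205) and 25 ml (304,165). In the top view the collars are at (253,137), (287,148), (320,157) and (360,168). The feet there are at (172,238), (258,228), (342,228) and (421,253). I'll zoom in for accurate pixels.

Create h.py:
```python
import numpy as np, cv2, sys
from bench import env
from scipy.spatial.transform import Rotation as R
from scipy.optimize import least_squares
def rot(q): return R.from_quat(np.r_[q[1:],q[0]])
def cam(n):
    return env.read_camera(n)
def ray(c,uv):
    p=cv2.undistortPoints(np.array([[uv]],float),c["K"],c["D"])[0,0]
    return rot(c["orientation"]).apply([p[0],p[1],1.])
def onplane(c,uv,z):
    d=ray(c,uv); return c["eye"]+d*(z-c["eye"][2])/d[2]
def proj(c,P):
    r=rot(c["orientation"]).inv(); t=-r.apply(c["eye"])
    return cv2.projectPoints(np.array(P,float).reshape(-1,1,3),r.as_rotvec(),t,c["K"],c["D"])[0][:,0]
def tri(c1,u1,c2,u2):
    A=[];b=[]
    for c,u in((c1,u1),(c2,u2)):
        d=ray(c,u);d/=np.linalg.norm(d);M=np.eye(3)-np.outer(d,d);A.append(M);b.append(M@c["eye"])
    x,res,_,_=np.linalg.lstsq(np.vstack(A),np.hstack(b),rcond=None); return x,float(np.sqrt(res[0])) if len(res) else 0
def crop(c,x0,y0,x1,y1,s,name):
    cv2.imwrite("pics/"+name,cv2.resize(c["pixels"][y0:y1,x0:x1],None,fx=s,fy=s,interpolation=cv2.INTER_CUBIC))
def togo(P):  # tool-axis shift from the present TCP to the world point P
    o=env.get_obs(); return rot(o["tcp_rot"]).inv().apply(np.array(P)-o["position"])
```

Run:
```python
from h import *
t=cam("top");s=cam("side")
crop(t,140,110,440,290,2.6,"tc.png"); crop(s,160,120,360,350,2.6,"sc.png")
```

```text
(no output)
```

View pics/tc.png

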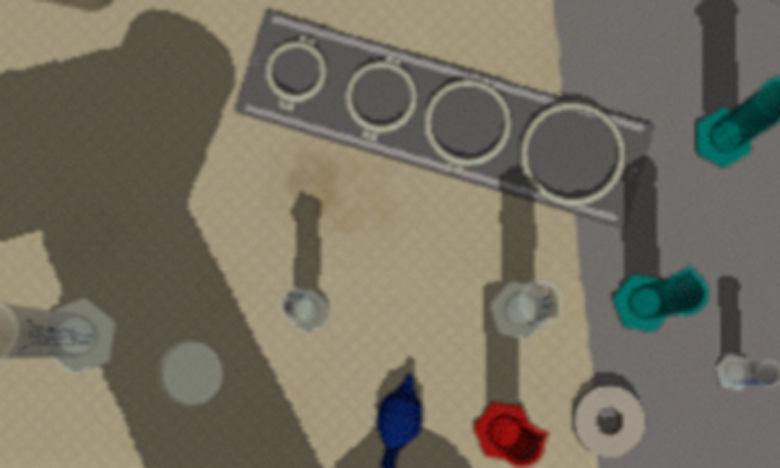

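View pics/sc.png

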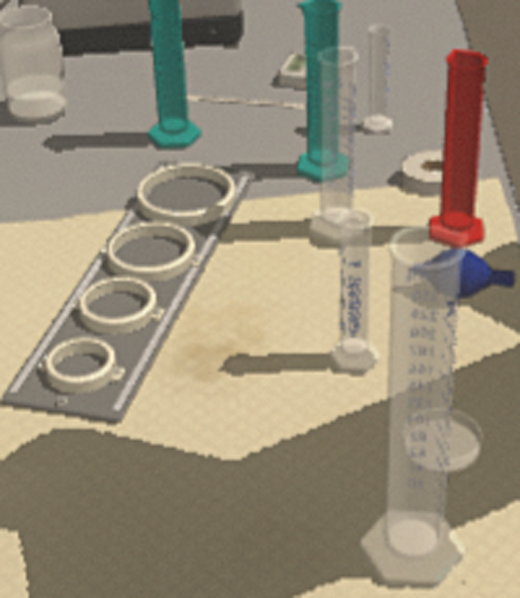

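The crops show the feet, rims and collars clearly. Next: triangulate them, then check by overlaying the model.

Create m.py:
```python
from h import *
t=cam("top");s=cam("side")
T=lambda u,v:(u/2.6+140,v/2.6+110); S=lambda u,v:(u/2.6+160,v/2.6+120)
pts={"col25":(T(296,71),S(81,363)),"col50":(T(381,97),S(118,303)),"col100":(T(468,122),S(151,248)),"col250":(T(573,153),S(186,191)),
"f250":(T(80,335),S(413,545)),"f50":(T(306,311),S(354,355)),"f100":(T(520,310),S(333,225)),"f25":(T(732,372),S(377,124))}
for k,(a,b) in pts.items():
    z=.022 if k[0]=="c" else .005
    x,r=tri(t,a,s,b); print(k,x.round(4),round(r,4),"top",onplane(t,a,z)[:2].round(4),"side",onplane(s,b,z)[:2].round(4))
```

```bash
python3 m.py
```

```text
col25 [0.6736 0.1038 0.0119] 0.0007 top [0.6718 0.1029] side [0.6705 0.1163]
col50 [0.6504 0.0219 0.0118] 0.0005 top [0.6486 0.0217] side [0.6478 0.0357]
col100 [ 0.6276 -0.0616  0.0127] 0.001 top [ 0.6265 -0.0612] side [ 0.6252 -0.0478]
col250 [ 0.6    -0.1618  0.0121] 0.0011 top [ 0.5991 -0.1605] side [ 0.5978 -0.1457]
f250 [0.4167 0.3026 0.0016] 0.0007 top [0.4172 0.3017] side [0.4166 0.3058]
f50 [0.4453 0.0885 0.0006] 0.0004 top [0.4449 0.0882] side [0.446  0.0939]
f100 [ 0.4527 -0.1155 -0.0027] 0.0024 top [ 0.4506 -0.1147] side [ 0.4549 -0.1042]
f25 [ 0.397  -0.3165 -0.0033] 0.0002 top [ 0.3972 -0.3143] side [ 0.3981 -0.3016]
```

Create ov.py:
```python
from h import *
C={"25":(.6715,.1035),"50":(.649,.0220),"100":(.6265,-.0610),"250":(.599,-.1605)}
F={"250":(.417,.302),"50":(.445,.0885),"100":(.4515,-.1150),"25":(.397,-.3145)}
RI={"25":.024,"50":.029,"100":.036,"250":.044}
D={"25":(.118,.010,.0168),"50":(.144,.0125,.0215),"100":(.185,.0165,.028),"250":(.263,.021,.0355)}
a=np.linspace(0,2*np.pi,60)
circ=lambda p,r,z:np.c_[p[0]+r*np.cos(a),p[1]+r*np.sin(a),0*a+z]
def ov(c,box,sc,name,C=C,F=F):
    x0,y0,x1,y1=box; im=cv2.resize(c["pixels"][y0:y1,x0:x1],None,fx=sc,fy=sc,interpolation=cv2.INTER_CUBIC)
    def dr(P,col): cv2.polylines(im,[np.round(((proj(c,P)-[x0,y0]+.5)*sc-.5)*8).astype(int)],False,col,1,cv2.LINE_AA,3)
    for k,p in C.items(): dr(circ(p,RI[k]+.005,.022),(0,0,255)); dr(circ(p,RI[k],.022),(0,0,255)) 
    for k,p in F.items(): dr(circ(p,D[k][2],.004),(255,0,0)); dr(circ(p,D[k][1],D[k][0]),(255,0,255)); dr([[*p,0],[*p,D[k][0]]],(0,255,0))
    cv2.imwrite("pics/"+name,im)
if __name__=="__main__":
    ov(cam("top"),(120,110,440,290),2.5,"to.png"); ov(cam("side"),(160,120,360,350),2.6,"so.png")
```

```bash
python3 ov.py
```

```text
(no output)
```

View pics/to.png

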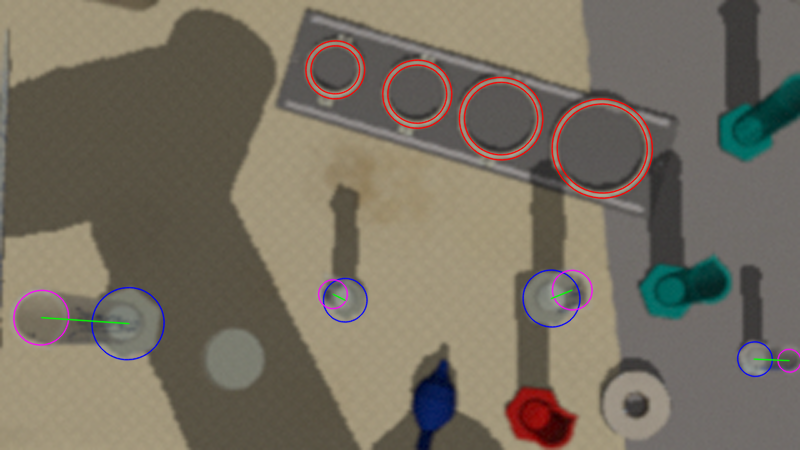

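View pics/so.png

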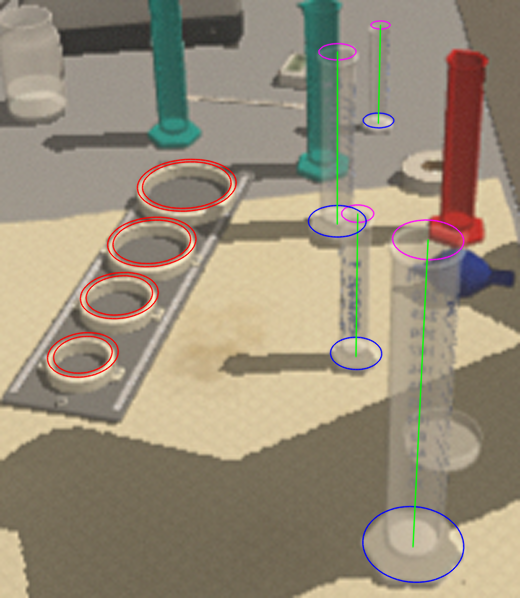

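Overlays match to about 2 mm. I'll work smallest first, with fingers closing across the stand (yaw -15°). First I raise and turn, away from the glass.

Careful with the scale: turns go in shares of pi rad. That gives: 1.517 rad / 3.1416 = 0.4829.

Emit:
move_tool(plan=[0, 0, -0.05, 0, 0, 0.0477, 1, 0, 0, -0.1, 0, 0, 0.0955, 1, -0.05, -0.04, -0.1, 0, 0, 0.1432, 1, -0.09, -0.08, -0.1, 0, 0, 0.191, 1, -0.13, -0.11, -0.1, 0, 0, 0.2387, 1, -0.17, -0.15, -0.1, 0, 0, 0.2865, 1, -0.2, -0.18, -0.1, 0, 0, 0.3342, 1, -0.24, -0.21, -0.1, 0, 0, 0.382, 1, -0.27, -0.24, -0.1, 0, 0, 0.4297, 1, -0.31, -0.27, -0.1, 0, 0, 0.4829, 1])

```text
time: 1.4
position: [0.4006, 0.246, 0.3316]
tcp_rot: [0.0, 0.792, 0.61, 0.0]
ft_force: [1.2, 0.7, 0.6]
finger_gap: 1.0
gripper_force: 0.0
```

```bash
python3 -c "
from h import *
print(togo((.43,0,.3)),togo((.397,-.3145,.2)),rot(env.get_obs()['tcp_rot']).as_matrix().round(3))"
```

```text
[-0.23035174  0.09117581  0.03157159] [-0.54291511  0.13942059  0.1314507 ] [[ 0.255  0.967  0.001]
 [ 0.967 -0.255  0.   ]
 [ 0.     0.    -1.   ]]
```

Emit:
move_tool(plan=[-0.04, 0.016, 0, 0, 0, 0, 1, -0.08, 0.03, 0, 0, 0, 0, 1, -0.12, 0.05, 0, 0, 0, 0, 1, -0.16, 0.065, 0, 0, 0, 0, 1, -0.2, 0.08, 0, 0, 0, 0, 1, -0.24, 0.09, 0.01, 0, 0, 0, 1, -0.28, 0.1, 0.02, 0, 0, 0, 1, -0.32, 0.105, 0.03, 0, 0, 0, 1, -0.36, 0.11, 0.03, 0, 0, 0, 1, -0.4, 0.12, 0.03, 0, 0, 0, 1])

```text
time: 2.4
position: [0.4157, -0.1708, 0.3012]
tcp_rot: [-0.0, 0.79, 0.613, -0.0]
ft_force: [0.9, -0.3, 0.2]
finger_gap: 1.0
gripper_force: 0.0
```

```bash
python3 -c "
from h import *
print(togo((.397,-.3145,.2)),env.get_obs()['position'])"
```

```text
[-0.14381093  0.0178121   0.10113662] [ 0.41568496 -0.17081751  0.30116166]
```

Emit:
move_tool(plan=[-0.04, 0.005, 0, 0, 0, 0, 1, -0.08, 0.01, 0, 0, 0, 0, 1, -0.12, 0.015, 0, 0, 0, 0, 1, -0.144, 0.018, 0, 0, 0, 0, 1, -0.144, 0.018, 0.04, 0, 0, 0, 1, -0.144, 0.018, 0.08, 0, 0, 0, 1, -0.144, 0.018, 0.12, 0, 0, 0, 1, -0.144, 0.018, 0.15, 0, 0, 0, 1, -0.144, 0.018, 0.15, 0, 0, 0, 1])

```text
time: 3.3
position: [0.3959, -0.3115, 0.1479]
tcp_rot: [-0.004, 0.79, 0.613, -0.001]
ft_force: [-0.4, -0.4, 1.4]
finger_gap: 0.998
gripper_force: 0.0
```

```bash
python3 -c "
from h import *
print(togo((.397,-.3145,.064)),env.get_obs()['position'])
s=cam('side');t=cam('top');a=s['pixels'][90:210,200:400];b=t['pixels'][190:310,330:530]
cv2.imwrite('pics/g1.png',cv2.resize(np.vstack([a,b]),None,fx=2.5,fy=2.5,interpolation=cv2.INTER_CUBIC))"
```

```text
[-0.00290379  0.00237829  0.08387101] [ 0.39591963 -0.3115044   0.14789454]
```

View pics/g1.png

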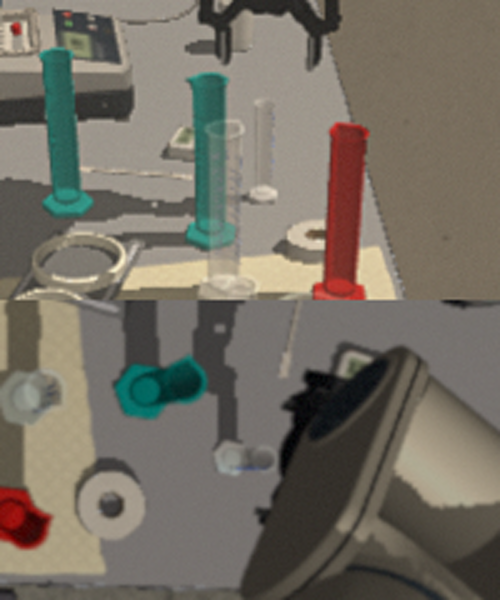

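The side half shows the open fingers straddling the 25 ml tube (mid-tips near (308,115), rim (306,130)). I'll confirm numerically by projecting.

```bash
python3 -c "
from h import *
s=cam('side');print(proj(s,[[.3959,-.3115,.161],[.397,-.3145,.118]]),env.get_obs()['position'])"
```

```text
[[306.64250106 114.8007562 ]
 [305.83985205 129.10814674]] [ 0.39904422 -0.31394336  0.1526358 ]
```

Emit:
move_tool(plan=[0, -0.002, 0.03, 0, 0, 0, 1, 0, -0.002, 0.06, 0, 0, 0, 1, 0, -0.002, 0.087, 0, 0, 0, 1, 0, -0.002, 0.087, 0, 0, 0, 1, 0, -0.002, 0.087, 0, 0, 0, 0, 0, -0.002, 0.087, 0, 0, 0, 0, 0, -0.002, 0.087, 0, 0, 0, 0, 0, -0.002, 0.087, 0, 0, 0, 0, 0, -0.002, 0.087, 0, 0, 0, 0, 0, -0.002, 0.087, 0, 0, 0, 0])

```text
time: 4.45
position: [0.3968, -0.3132, 0.0652]
tcp_rot: [0.001, 0.79, 0.613, 0.0]
ft_force: [-0.5, 0.7, 7.7]
finger_gap: 0.216
gripper_force: 58.1
```

Emit:
move_tool(plan=[0, 0, 0, 0, 0, 0, 0, 0, 0, 0, 0, 0, 0, 0, 0, 0, 0, 0, 0, 0, 0])

```text
time: 4.75
position: [0.3968, -0.3133, 0.0652]
tcp_rot: [0.001, 0.79, 0.613, 0.0]
ft_force: [-0.5, 0.7, 7.1]
finger_gap: 0.217
gripper_force: 58.1
```

Emit:
move_tool(plan=[0, 0, -0.01, 0, 0, 0, 0, 0, 0, -0.03, 0, 0, 0, 0, 0, 0, -0.06, 0, 0, 0, 0, 0, 0, -0.09, 0, 0, 0, 0, 0, 0, -0.12, 0, 0, 0, 0, 0, 0, -0.15, 0, 0, 0, 0, 0, 0, -0.18, 0, 0, 0, 0, 0, 0, -0.2, 0, 0, 0, 0, 0, 0, -0.22, 0, 0, 0, 0, 0, 0, -0.225, 0, 0, 0, 0])

```text
time: 5.75
position: [0.3969, -0.3133, 0.2919]
tcp_rot: [0.002, 0.79, 0.613, 0.0]
ft_force: [0.2, -0.8, -1.1]
finger_gap: 0.213
gripper_force: 58.5
```

```bash
python3 -c "
from h import *
print(togo((.6715,.1035,.15)),env.get_obs())"
```

```text
[0.47235208 0.16144665 0.14173396] {'time': 5.75, 'qpos': array([-6.91750076e-01,  1.73000121e-01,  1.83163185e+00,  2.21814088e-05,
        1.13288901e+00, -4.39787238e-01]), 'joint_velocities': array([ 8.27723614e-04, -2.32551439e-02, -1.93097910e-02,  5.04125761e-04,
        7.38846075e-02, -4.53646224e-05]), 'tau': array([ 1.35901393e-02, -4.12495100e+01, -2.92468250e+01, -5.39771167e-05,
        2.72630006e-01,  6.68426560e-05]), 'position': array([ 0.39694066, -0.31331926,  0.29194681]), 'tcp_rot': array([1.98474284e-03, 7.90350932e-01, 6.12651010e-01, 4.53356208e-04]), 'ft_force': array([ 0.24798987, -0.79705407, -1.12197324]), 'wrist_torque': array([-0.00651222, -0.01246204,  0.00123778]), 'gripper_force': 58.54654133319855, 'finger_gap': 0.21338604473174771}
```

Emit:
move_tool(plan=[0.015, 0.005, 0, 0, 0, 0, 0, 0.045, 0.015, 0, 0, 0, 0, 0, 0.08, 0.027, 0, 0, 0, 0, 0, 0.115, 0.04, 0, 0, 0, 0, 0, 0.15, 0.05, 0, 0, 0, 0, 0, 0.185, 0.063, 0, 0, 0, 0, 0, 0.22, 0.075, 0, 0, 0, 0, 0, 0.255, 0.087, 0, 0, 0, 0, 0, 0.29, 0.1, 0, 0, 0, 0, 0, 0.325, 0.11, 0, 0, 0, 0, 0])

```text
time: 6.75
position: [0.5841, -0.0241, 0.2885]
tcp_rot: [-0.0, 0.79, 0.613, -0.001]
ft_force: [1.5, 0.2, -1.1]
finger_gap: 0.216
gripper_force: 58.5
```

Emit:
move_tool(plan=[0.035, 0.012, 0, 0, 0, 0, 0, 0.07, 0.024, 0, 0, 0, 0, 0, 0.1, 0.034, 0, 0, 0, 0, 0, 0.125, 0.043, 0.01, 0, 0, 0, 0, 0.142, 0.049, 0.03, 0, 0, 0, 0, 0.147, 0.051, 0.06, 0, 0, 0, 0, 0.147, 0.051, 0.09, 0, 0, 0, 0, 0.147, 0.051, 0.12, 0, 0, 0, 0, 0.147, 0.051, 0.14, 0, 0, 0, 0, 0.147, 0.051, 0.14, 0, 0, 0, 0])

```text
time: 7.75
position: [0.6668, 0.1038, 0.1448]
tcp_rot: [-0.002, 0.79, 0.613, -0.003]
ft_force: [0.1, -0.1, -0.9]
finger_gap: 0.215
gripper_force: 58.5
```

Emit:
move_tool(plan=[0, 0, 0, 0, 0, 0, 0, 0, 0, 0, 0, 0, 0, 0])

```text
time: 7.95
position: [0.6707, 0.1042, 0.1507]
tcp_rot: [0.001, 0.79, 0.613, 0.001]
ft_force: [-0.2, -0.6, -1.4]
finger_gap: 0.221
gripper_force: 58.5
```

```bash
python3 -c "
from h import *
o=env.get_obs();print(togo((.6715,.1035,.072)),o['position'])
from ov import *
p=o['position'];import ov
s=cam('side')
c={'25':C['25']};D['25']=(.118,.010,.0168)
t=cam('top')
a=s['pixels'][140:290,140:300];b=t['pixels'][70:220,180:340]
cv2.imwrite('pics/p1.png',cv2.resize(np.hstack([a,b]),None,fx=2.5,fy=2.5,interpolation=cv2.INTER_CUBIC))"
```

```text
[-0.00055345  0.00078046  0.07866758] [0.67072595 0.10421026 0.15066638]
```

View pics/p1.png

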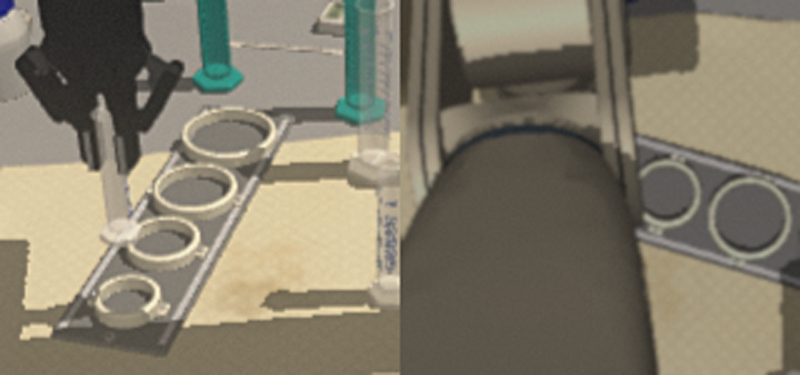

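The side half shows the 25 ml glass held upright, its foot at about (188,232) above its collar at (191,258). The top view is hidden by the arm. I'll check by projection.

```bash
python3 -c "
from h import *
s=cam('side');print(proj(s,[[.6707,.1042,.09],[.6715,.1035,.09],[.6715,.1035,.022]]))"
```

```text
[[188.15299559 230.42227427]
 [187.80822033 230.23191699]
 [191.40474166 255.81297213]]
```

Emit:
move_tool(plan=[0, 0, 0.03, 0, 0, 0, 0, 0, 0, 0.055, 0, 0, 0, 0, 0, 0, 0.065, 0, 0, 0, 0, 0, 0, 0.072, 0, 0, 0, 0, 0, 0, 0.076, 0, 0, 0, 0, 0, 0, 0.078, 0, 0, 0, 0, 0, 0, 0.078, 0, 0, 0, 0, 0, 0, 0.078, 0, 0, 0, 0])

```text
time: 8.9
position: [0.6707, 0.1042, 0.0751]
tcp_rot: [0.0, 0.79, 0.613, 0.001]
ft_force: [-6.6, -2.1, 16.1]
finger_gap: 0.216
gripper_force: 60.4
```

Contact at plate height (not the rim). Release and rise.

Emit:
move_tool(plan=[0, 0, -0.001, 0, 0, 0, 0.25, 0, 0, -0.001, 0, 0, 0, 0.35, 0, 0, -0.001, 0, 0, 0, 0.5, 0, 0, -0.001, 0, 0, 0, 1, 0, 0, -0.001, 0, 0, 0, 1, 0, 0, -0.001, 0, 0, 0, 1, 0, 0, -0.03, 0, 0, 0, 1, 0, 0, -0.06, 0, 0, 0, 1, 0, 0, -0.1, 0, 0, 0, 1, 0, 0, -0.14, 0, 0, 0, 1])

```text
time: 9.9
position: [0.6694, 0.1041, 0.2121]
tcp_rot: [-0.0, 0.79, 0.613, -0.001]
ft_force: [1.2, -0.1, -0.2]
finger_gap: 1.001
gripper_force: 0.0
```

```bash
python3 -c "
from h import *
print(togo((.445,.0885,.22)),togo((.445,.0885,.086)),env.get_obs()['position'])"
```

```text
[-0.07105322 -0.21348504 -0.00759902] [-0.0709842  -0.21332247  0.12640086] [0.66944878 0.10407525 0.21210539]
```

Emit:
move_tool(plan=[-0.014, -0.043, 0, 0, 0, 0, 1, -0.028, -0.085, 0, 0, 0, 0, 1, -0.042, -0.128, 0, 0, 0, 0, 1, -0.056, -0.17, 0, 0, 0, 0, 1, -0.071, -0.213, 0, 0, 0, 0, 1, -0.071, -0.213, 0.02, 0, 0, 0, 1, -0.071, -0.213, 0.03, 0, 0, 0, 1, -0.071, -0.213, 0.03, 0, 0, 0, 1])

```text
time: 10.7
position: [0.4458, 0.0885, 0.1804]
tcp_rot: [-0.0, 0.79, 0.613, -0.001]
ft_force: [0.8, 1.2, 0.4]
finger_gap: 1.0
gripper_force: 0.0
```

```bash
python3 -c "
from h import *
from ov import *
print(togo((.445,.0885,.086)),env.get_obs()['position'])
F['25']=C['25'];s=cam('side');c2=dict(C);
ov(s,(160,120,360,280),2.5,'p2.png',{'50':C['50']},{'50':F['50'],'100':F['100']})"
```

```text
[-8.26165377e-05 -6.00193158e-04  9.44171357e-02] [0.4457645  0.08846015 0.18041598]
```

View pics/p2.png

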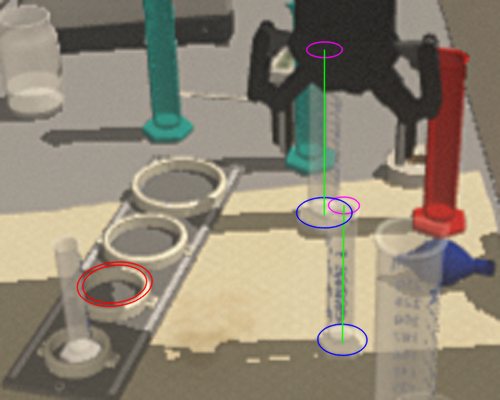

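The 25 ml stands inside its collar (foot at crop (80,348)), and the gripper is over the 50 ml.

Emit:
move_tool(plan=[0, 0, 0.03, 0, 0, 0, 1, 0, 0, 0.06, 0, 0, 0, 1, 0, 0, 0.094, 0, 0, 0, 1, 0, 0, 0.094, 0, 0, 0, 1, 0, 0, 0.094, 0, 0, 0, 0, 0, 0, 0.094, 0, 0, 0, 0, 0, 0, 0.094, 0, 0, 0, 0, 0, 0, 0.094, 0, 0, 0, 0, 0, 0, 0.094, 0, 0, 0, 0, 0, 0, 0.094, 0, 0, 0, 0])

```text
time: 11.75
position: [0.4466, 0.0887, 0.0886]
tcp_rot: [0.0, 0.79, 0.613, 0.001]
ft_force: [-1.6, -0.5, 8.9]
finger_gap: 0.277
gripper_force: 58.2
```

Emit:
move_tool(plan=[0, 0, 0, 0, 0, 0, 0, 0, 0, 0, 0, 0, 0, 0, 0, 0, -0.01, 0, 0, 0, 0, 0, 0, -0.03, 0, 0, 0, 0, 0, 0, -0.06, 0, 0, 0, 0, 0, 0, -0.08, 0, 0, 0, 0, 0, 0, -0.08, 0, 0, 0, 0])

```text
time: 12.45
position: [0.4478, 0.0888, 0.1704]
tcp_rot: [0.001, 0.79, 0.613, 0.003]
ft_force: [0.6, 0.6, -0.9]
finger_gap: 0.28
gripper_force: 58.9
```

```bash
python3 -c "
from h import *
print(togo((.649,.022,.15)),env.get_obs()['position'])"
```

```text
[-0.01457362  0.21142178  0.02154135] [0.44776448 0.08880313 0.17042531]
```

Emit:
move_tool(plan=[-0.001, 0.015, 0, 0, 0, 0, 0, -0.003, 0.045, 0, 0, 0, 0, 0, -0.005, 0.08, 0, 0, 0, 0, 0, -0.008, 0.115, 0, 0, 0, 0, 0, -0.01, 0.15, 0, 0, 0, 0, 0, -0.013, 0.18, 0, 0, 0, 0, 0, -0.0145, 0.203, 0, 0, 0, 0, 0, -0.0145, 0.2115, 0, 0, 0, 0, 0, -0.0145, 0.2115, 0.02, 0, 0, 0, 0, -0.0145, 0.2115, 0.02, 0, 0, 0, 0])

```text
time: 13.45
position: [0.6447, 0.0215, 0.1437]
tcp_rot: [-0.002, 0.79, 0.613, -0.003]
ft_force: [-1.0, -0.0, -1.3]
finger_gap: 0.278
gripper_force: 59.1
```

Emit:
move_tool(plan=[0, 0, 0, 0, 0, 0, 0, 0, 0, 0, 0, 0, 0, 0])

```text
time: 13.65
position: [0.6469, 0.0219, 0.1477]
tcp_rot: [-0.0, 0.79, 0.613, -0.0]
ft_force: [0.6, 0.2, -1.4]
finger_gap: 0.279
gripper_force: 59.1
```

```bash
python3 -c "
from h import *
print(togo((.649,.022,.096)),env.get_obs()['position'])
s=cam('side');print(proj(s,[[.649,.022,.0635]]))
crop(s,160,150,320,290,3,'p3.png')"
```

```text
[0.00063235 0.00197344 0.05165088] [0.64693519 0.02187887 0.14765104]
[[203.6831559 218.0149663]]
```

View pics/p3.png

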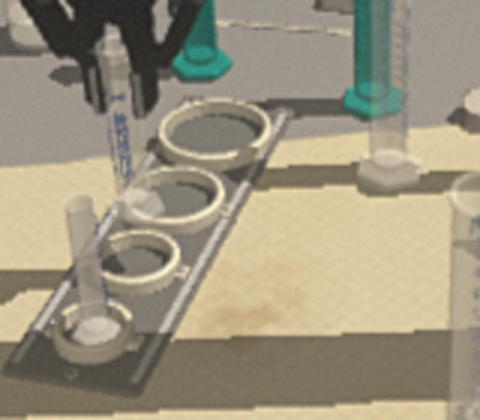

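The 50 ml foot shows at about (206,218) and the placed 25 ml foot at (192,260). I'll check the offsets.

```bash
python3 -c "
from h import *
s=cam('side');print(onplane(s,(206.3,218),.0635),onplane(s,(192.3,260.3),.012),onplane(s,(160+112/3,150+33/3),.063+.144), onplane(s,(160+80/3,150+202/3),.008+.118))
print(proj(s,[[.649,.022,.022]]),env.get_obs()['position'])"
```

```text
[0.64312901 0.02219742 0.0635    ] [0.67031712 0.10650604 0.012     ] [0.64858041 0.02126913 0.207     ] [0.66908518 0.10869725 0.126     ]
[[205.4199505  232.95404348]] [0.64730618 0.02188787 0.14811372]
```

Emit:
move_tool(plan=[0, 0.003, 0.015, 0, 0, 0, 0, 0, 0.003, 0.03, 0, 0, 0, 0, 0, 0.003, 0.04, 0, 0, 0, 0, 0, 0.003, 0.047, 0, 0, 0, 0, 0, 0.003, 0.051, 0, 0, 0, 0, 0, 0.003, 0.053, 0, 0, 0, 0, 0, 0.003, 0.053, 0, 0, 0, 0, 0, 0.003, 0.053, 0, 0, 0, 0])

```text
time: 14.55
position: [0.6497, 0.0211, 0.0967]
tcp_rot: [-0.0, 0.79, 0.613, -0.0]
ft_force: [-9.5, -0.8, 20.6]
finger_gap: 0.279
gripper_force: 61.9
```

On the plate; release and move to the 100 ml.

Emit:
move_tool(plan=[0, 0, -0.001, 0, 0, 0, 0.3, 0, 0, -0.001, 0, 0, 0, 0.4, 0, 0, -0.001, 0, 0, 0, 0.55, 0, 0, -0.001, 0, 0, 0, 1, 0, 0, -0.001, 0, 0, 0, 1, 0, 0, -0.001, 0, 0, 0, 1, 0, 0, -0.04, 0, 0, 0, 1, 0, 0, -0.08, 0, 0, 0, 1, 0, 0, -0.12, 0, 0, 0, 1, 0, 0, -0.14, 0, 0, 0, 1])

```text
time: 15.55
position: [0.6516, 0.021, 0.2383]
tcp_rot: [0.002, 0.79, 0.613, 0.002]
ft_force: [-0.1, 0.1, -1.3]
finger_gap: 0.997
gripper_force: 0.0
```

```bash
python3 -c "
from h import *
print(togo((.4515,-.115,.24)),env.get_obs()['position'])"
```

```text
[-0.18158873 -0.15987146 -0.00271972] [0.65160619 0.02099772 0.23830326]
```

Emit:
move_tool(plan=[-0.03, -0.027, 0, 0, 0, 0, 1, -0.06, -0.053, 0, 0, 0, 0, 1, -0.09, -0.08, 0, 0, 0, 0, 1, -0.12, -0.107, 0, 0, 0, 0, 1, -0.15, -0.133, 0, 0, 0, 0, 1, -0.1815, -0.16, 0, 0, 0, 0, 1, -0.1815, -0.16, 0, 0, 0, 0, 1, -0.1815, -0.16, 0, 0, 0, 0, 1, -0.1815, -0.16, 0, 0, 0, 0, 1])

```text
time: 16.45
position: [0.4509, -0.1148, 0.2347]
tcp_rot: [0.0, 0.79, 0.613, 0.0]
ft_force: [-0.3, -0.1, 0.2]
finger_gap: 1.0
gripper_force: 0.0
```

```bash
python3 -c "
from h import *
from ov import *
print(togo((.4515,-.115,.126)),env.get_obs()['position'])
s=cam('side')
ov(s,(160,120,360,320),3,'p4.png',{'50':C['50']},{'100':F['100']})"
```

```text
[-5.54663654e-05  5.20516022e-04  1.08666777e-01] [ 0.45086929 -0.11480105  0.23466602]
```

View pics/p4.png

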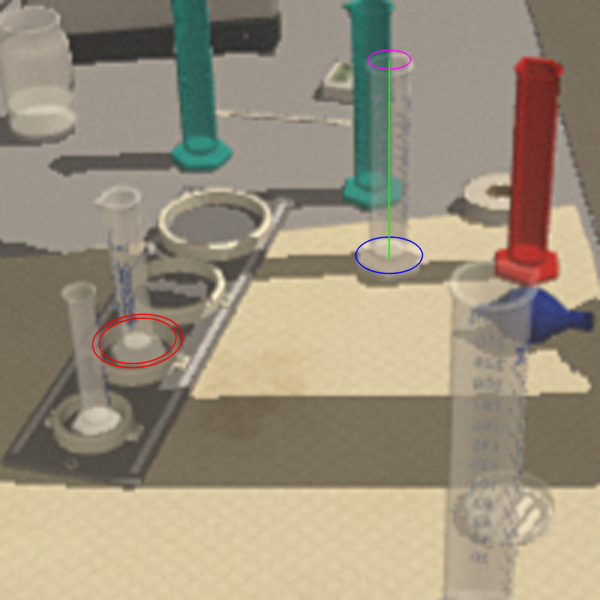

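25 and 50 ml both stand in their collars (feet at crop (97,420) and (135,345)), and the 100 ml overlay matches. Grasp the 100.

Emit:
move_tool(plan=[0, 0, 0.03, 0, 0, 0, 1, 0, 0, 0.07, 0, 0, 0, 1, 0, 0, 0.107, 0, 0, 0, 1, 0, 0, 0.107, 0, 0, 0, 1, 0, 0, 0.107, 0, 0, 0, 0, 0, 0, 0.107, 0, 0, 0, 0, 0, 0, 0.107, 0, 0, 0, 0, 0, 0, 0.107, 0, 0, 0, 0, 0, 0, 0.107, 0, 0, 0, 0, 0, 0, 0.107, 0, 0, 0, 0])

```text
time: 17.5
position: [0.4511, -0.1152, 0.129]
tcp_rot: [0.001, 0.79, 0.613, 0.001]
ft_force: [0.1, 0.7, 6.6]
finger_gap: 0.375
gripper_force: 58.8
```

Emit:
move_tool(plan=[0, 0, 0, 0, 0, 0, 0, 0, 0, 0, 0, 0, 0, 0, 0, 0, -0.01, 0, 0, 0, 0, 0, 0, -0.03, 0, 0, 0, 0, 0, 0, -0.05, 0, 0, 0, 0, 0, 0, -0.06, 0, 0, 0, 0, 0, 0, -0.06, 0, 0, 0, 0])

```text
time: 18.2
position: [0.4508, -0.1152, 0.1891]
tcp_rot: [0.001, 0.79, 0.613, 0.001]
ft_force: [0.3, 0.7, -2.8]
finger_gap: 0.374
gripper_force: 59.7
```

```bash
python3 -c "
from h import *
print(togo((.6265,-.061,.18)),env.get_obs()['position'])"
```

```text
[0.09632999 0.15661801 0.00965753] [ 0.45077459 -0.11521948  0.18909756]
```

Emit:
move_tool(plan=[0.01, 0.015, 0, 0, 0, 0, 0, 0.03, 0.045, 0, 0, 0, 0, 0, 0.05, 0.08, 0, 0, 0, 0, 0, 0.07, 0.115, 0, 0, 0, 0, 0, 0.09, 0.145, 0, 0, 0, 0, 0, 0.096, 0.157, 0, 0, 0, 0, 0, 0.096, 0.157, 0.01, 0, 0, 0, 0, 0.096, 0.157, 0.02, 0, 0, 0, 0, 0.096, 0.157, 0.02, 0, 0, 0, 0, 0.096, 0.157, 0.02, 0, 0, 0, 0])

```text
time: 19.2
position: [0.6242, -0.0615, 0.1665]
tcp_rot: [-0.001, 0.791, 0.612, -0.001]
ft_force: [0.3, 0.3, -1.6]
finger_gap: 0.371
gripper_force: 60.2
```

```bash
python3 -c "
from h import *
print(togo((.6265,-.061,.137)),env.get_obs()['position'])
s=cam('side');print(proj(s,[[.6265,-.061,.045]]));crop(s,160,140,320,290,3.5,'p5.png')"
```

```text
[0.00108342 0.0022183  0.02949134] [ 0.62415036 -0.06150031  0.16649683]
[[217.15564519 204.34726355]]
```

View pics/p5.png

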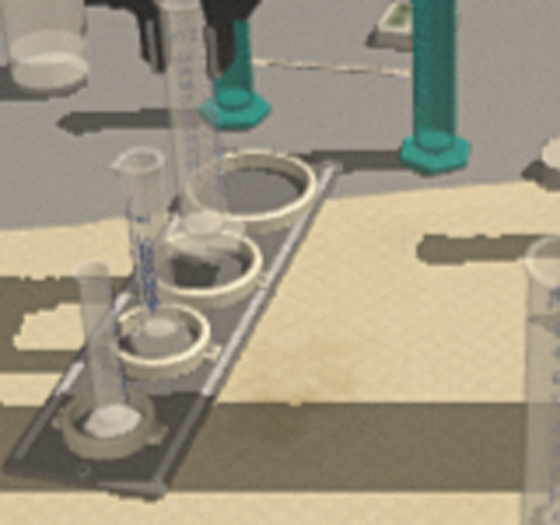

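The 100 ml foot is at about (218.5,205) against (217,204) expected, so it is aligned. Lower it.

Emit:
move_tool(plan=[0, 0.003, 0.01, 0, 0, 0, 0, 0, 0.003, 0.018, 0, 0, 0, 0, 0, 0.003, 0.025, 0, 0, 0, 0, 0, 0.003, 0.03, 0, 0, 0, 0, 0, 0.003, 0.032, 0, 0, 0, 0, 0, 0.003, 0.032, 0, 0, 0, 0, 0, 0.003, 0.032, 0, 0, 0, 0])

```text
time: 19.95
position: [0.6287, -0.0618, 0.1371]
tcp_rot: [-0.0, 0.79, 0.613, -0.0]
ft_force: [-6.1, -0.2, 14.7]
finger_gap: 0.374
gripper_force: 62.0
```

Emit:
move_tool(plan=[0, 0, -0.001, 0, 0, 0, 0.4, 0, 0, -0.001, 0, 0, 0, 0.5, 0, 0, -0.001, 0, 0, 0, 0.65, 0, 0, -0.001, 0, 0, 0, 1, 0, 0, -0.001, 0, 0, 0, 1, 0, 0, -0.001, 0, 0, 0, 1, 0, 0, -0.04, 0, 0, 0, 1, 0, 0, -0.09, 0, 0, 0, 1, 0, 0, -0.14, 0, 0, 0, 1, 0, 0, -0.18, 0, 0, 0, 1])

```text
time: 20.95
position: [0.6291, -0.0619, 0.3184]
tcp_rot: [0.001, 0.79, 0.613, 0.001]
ft_force: [1.2, 0.2, -1.0]
finger_gap: 0.999
gripper_force: 0.0
```

```bash
python3 -c "
from h import *
print(togo((.417,.302,.315)),env.get_obs()['position'])"
```

```text
[ 0.29951971 -0.29617279  0.00284678] [ 0.62912106 -0.06191113  0.31843837]
```

Emit:
move_tool(plan=[0.03, -0.03, 0, 0, 0, 0, 1, 0.06, -0.06, 0, 0, 0, 0, 1, 0.09, -0.09, 0, 0, 0, 0, 1, 0.12, -0.12, 0, 0, 0, 0, 1, 0.15, -0.15, 0, 0, 0, 0, 1, 0.18, -0.178, 0, 0, 0, 0, 1, 0.21, -0.208, 0, 0, 0, 0, 1, 0.24, -0.237, 0, 0, 0, 0, 1, 0.27, -0.267, 0, 0, 0, 0, 1, 0.2995, -0.296, 0, 0, 0, 0, 1])

```text
time: 21.95
position: [0.4156, 0.3033, 0.3155]
tcp_rot: [0.0, 0.79, 0.613, 0.0]
ft_force: [0.6, -0.3, 0.3]
finger_gap: 0.999
gripper_force: 0.0
```

Emit:
move_tool(plan=[0, 0, 0, 0, 0, 0, 1, 0, 0, 0, 0, 0, 0, 1])

```text
time: 22.15
position: [0.4163, 0.3026, 0.3153]
tcp_rot: [0.0, 0.79, 0.614, -0.0]
ft_force: [-0.4, -0.6, 0.4]
finger_gap: 1.0
gripper_force: 0.0
```

```bash
python3 -c "
from h import *
print(togo((.417,.302,.209)),env.get_obs()['position'])
s=cam('side');t=cam('top');print(proj(s,[[.417,.302,.263]]),proj(t,[[.417,.302,.263]]))
crop(s,180,90,380,350,2.3,'p6.png')"
```

```text
[-0.00036662  0.00084675  0.10628902] [0.4162549  0.30259696 0.31528873]
[[324.14703688 211.59330685]] [[136.00971236 236.54477128]]
```

View pics/p6.png

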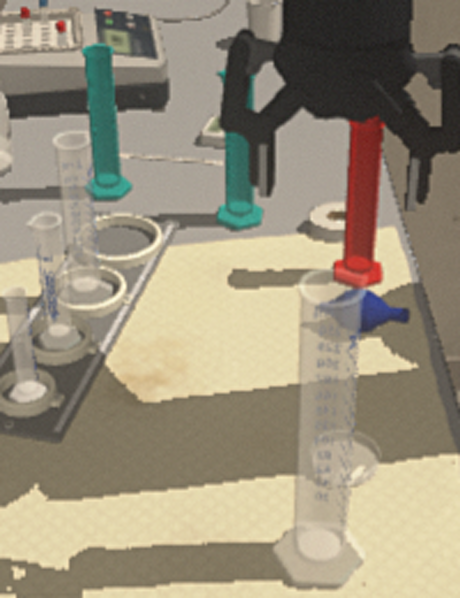

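Fingers straddle the 250 ml tube (tips mid ≈ (328,177), rim ≈ (323,215)). Grasp it.

Emit:
move_tool(plan=[0, 0.001, 0.03, 0, 0, 0, 1, 0, 0.001, 0.07, 0, 0, 0, 1, 0, 0.001, 0.105, 0, 0, 0, 1, 0, 0.001, 0.105, 0, 0, 0, 1, 0, 0.001, 0.105, 0, 0, 0, 0, 0, 0.001, 0.105, 0, 0, 0, 0, 0, 0.001, 0.105, 0, 0, 0, 0, 0, 0.001, 0.105, 0, 0, 0, 0, 0, 0.001, 0.105, 0, 0, 0, 0, 0, 0.001, 0.105, 0, 0, 0, 0])

```text
time: 23.25
position: [0.4186, 0.3026, 0.2124]
tcp_rot: [-0.0, 0.79, 0.613, 0.002]
ft_force: [-1.0, 1.2, 5.2]
finger_gap: 0.474
gripper_force: 60.1
```

Emit:
move_tool(plan=[0, 0, 0, 0, 0, 0, 0, 0, 0, 0, 0, 0, 0, 0, 0, 0, -0.01, 0, 0, 0, 0, 0, 0, -0.03, 0, 0, 0, 0, 0, 0, -0.05, 0, 0, 0, 0, 0, 0, -0.06, 0, 0, 0, 0, 0, 0, -0.06, 0, 0, 0, 0])

```text
time: 23.95
position: [0.4185, 0.3023, 0.2724]
tcp_rot: [0.0, 0.79, 0.613, 0.002]
ft_force: [-0.1, -0.2, -3.0]
finger_gap: 0.472
gripper_force: 60.8
```

```bash
python3 -c "
from h import *
print(togo((.44,-.09,.27)),togo((.599,-.1605,.27)),env.get_obs()['position'])"
```

```text
[-0.37460417  0.11861916  0.00156589] [-0.4032387   0.29017437  0.00191372] [0.41851175 0.30234414 0.27236034]
```

Emit:
move_tool(plan=[-0.01, 0.003, 0, 0, 0, 0, 0, -0.035, 0.011, 0, 0, 0, 0, 0, -0.07, 0.022, 0, 0, 0, 0, 0, -0.11, 0.035, 0, 0, 0, 0, 0, -0.15, 0.047, 0, 0, 0, 0, 0, -0.19, 0.06, 0, 0, 0, 0, 0, -0.23, 0.073, 0, 0, 0, 0, 0, -0.27, 0.085, 0, 0, 0, 0, 0, -0.31, 0.098, 0, 0, 0, 0, 0, -0.345, 0.109, 0, 0, 0, 0, 0])

```text
time: 24.95
position: [0.4359, -0.0618, 0.2693]
tcp_rot: [-0.001, 0.791, 0.612, -0.001]
ft_force: [0.5, 2.0, -1.9]
finger_gap: 0.474
gripper_force: 60.8
```

Emit:
move_tool(plan=[-0.02, 0.007, 0, 0, 0, 0, 0, -0.03, 0.01, 0, 0, 0, 0, 0, -0.035, 0.035, 0, 0, 0, 0, 0, -0.041, 0.07, 0, 0, 0, 0, 0, -0.047, 0.11, 0, 0, 0, 0, 0, -0.053, 0.145, 0, 0, 0, 0, 0, -0.056, 0.167, 0, 0, 0, 0, 0, -0.058, 0.177, 0, 0, 0, 0, 0, -0.058, 0.181, 0, 0, 0, 0, 0, -0.058, 0.181, 0, 0, 0, 0, 0])

```text
time: 25.95
position: [0.5973, -0.1602, 0.2697]
tcp_rot: [-0.001, 0.79, 0.613, -0.0]
ft_force: [0.3, 0.8, -1.9]
finger_gap: 0.479
gripper_force: 61.2
```

Emit:
move_tool(plan=[0, 0, 0.01, 0, 0, 0, 0, 0, 0, 0.02, 0, 0, 0, 0, 0, 0, 0.02, 0, 0, 0, 0, 0, 0, 0.02, 0, 0, 0, 0])

```text
time: 26.35
position: [0.5975, -0.1606, 0.2498]
tcp_rot: [-0.0, 0.79, 0.613, -0.0]
ft_force: [0.6, 0.6, -2.3]
finger_gap: 0.473
gripper_force: 61.3
```

```bash
python3 -c "
from h import *
print(togo((.599,-.1605,.2204)),env.get_obs()['position'])
s=cam('side');print(proj(s,[[.599,-.1605,.044]]))
crop(s,160,120,320,290,3.5,'p7.png')"
```

```text
[0.00046936 0.0015042  0.02941844] [ 0.59745928 -0.16058888  0.24982016]
[[230.80104492 183.11718551]]
```

View pics/p7.png

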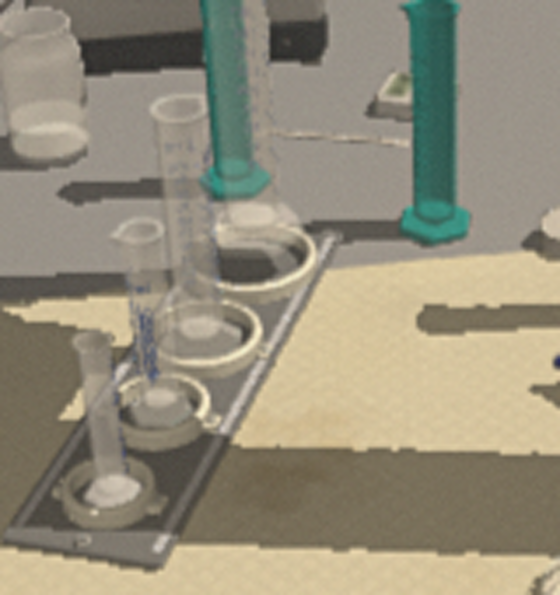

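The 250 ml foot is at about (232.5,183.4), expected (231,183). I'll nudge about 3 mm toward +x and lower.

Emit:
move_tool(plan=[0, 0.003, 0.008, 0, 0, 0, 0, 0, 0.003, 0.018, 0, 0, 0, 0, 0, 0.003, 0.025, 0, 0, 0, 0, 0, 0.003, 0.029, 0, 0, 0, 0, 0, 0.003, 0.031, 0, 0, 0, 0, 0, 0.003, 0.031, 0, 0, 0, 0, 0, 0.003, 0.031, 0, 0, 0, 0])

```text
time: 27.1
position: [0.6007, -0.1616, 0.2206]
tcp_rot: [-0.0, 0.79, 0.613, -0.0]
ft_force: [-4.7, 1.0, 9.6]
finger_gap: 0.471
gripper_force: 62.9
```

Release, rise, and back off to clear the cameras.

Emit:
move_tool(plan=[0, 0, -0.001, 0, 0, 0, 0.5, 0, 0, -0.001, 0, 0, 0, 0.6, 0, 0, -0.001, 0, 0, 0, 0.75, 0, 0, -0.001, 0, 0, 0, 1, 0, 0, -0.001, 0, 0, 0, 1, 0, 0, -0.001, 0, 0, 0, 1, 0, 0, -0.04, 0, 0, 0, 1, 0, 0, -0.08, 0, 0, 0, 1, 0, 0, -0.11, 0, 0, 0, 1, 0, 0, -0.13, 0, 0, 0, 1])

```text
time: 28.1
position: [0.6017, -0.1618, 0.3523]
tcp_rot: [0.001, 0.79, 0.613, 0.001]
ft_force: [-0.3, -0.8, -0.5]
finger_gap: 0.999
gripper_force: 0.0
```

Emit:
move_tool(plan=[0, -0.03, 0, 0, 0, 0, 1, 0, -0.07, 0, 0, 0, 0, 1, 0, -0.11, 0, 0, 0, 0, 1, 0, -0.15, 0, 0, 0, 0, 1, 0, -0.19, 0, 0, 0, 0, 1, 0, -0.22, 0, 0, 0, 0, 1, 0, -0.22, 0, 0, 0, 0, 1, 0, -0.22, 0, 0, 0, 0, 1])

```text
time: 28.9
position: [0.3882, -0.1068, 0.3499]
tcp_rot: [0.001, 0.79, 0.613, 0.001]
ft_force: [0.3, -0.1, 0.2]
finger_gap: 0.998
gripper_force: 0.0
```

```bash
python3 -c "
from h import *
s=cam('side');t=cam('top')
a=cv2.resize(s['pixels'][120:290,160:290],None,fx=3.0,fy=3.0,interpolation=cv2.INTER_CUBIC)
b=cv2.resize(t['pixels'][105:210,220:400],None,fx=2.2,fy=2.2,interpolation=cv2.INTER_CUBIC)
c=np.zeros((510,390+396,3),np.uint8);c[:510,:390]=a;c[:231,390:]=b;cv2.imwrite('pics/fin.png',c)"
```

```text
(no output)
```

View pics/fin.png

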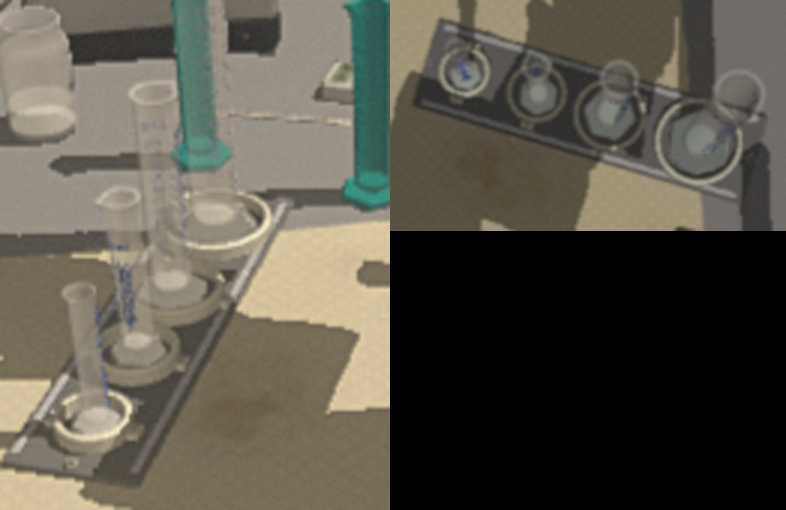

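In the top half of the picture all four feet sit centred inside their collars (crop (465,70), (538,93), (610,113), (698,140)), upright with nothing touching. Handing in.

```bash
python3 -c "
from bench import env
print(env.hand_in())"
```

```text
the job is handed in; nothing more can be done
None
```

I put all four cylinders upright in the collars of their own size and handed the job in at about 29 s. The last pictures show each foot centred in its collar; the hand-in returned no verdict.

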